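# Clear the stone offcuts into the bay

## Robot

A 6-joint arm with a two-finger parallel gripper is mounted at the origin on the work surface. World frame = base frame: x ahead of the robot, y to its left, z up, the work surface at z = 0. Lengths are in m, angles in rad, forces in N, time in s.
With the tool pointing down it reaches from about 0.3 to 0.85 m from the base axis. Payload 4.2 kg.
Tool frame: the origin (TCP) lies on the centre line of the jaws, within the pads' length; the fingertips stand ctrl.tips_ahead ahead of it and the grasp point (between the pads) is the TCP (ctrl.tips_ahead is the distance from the TCP to the fingertips, in m); z points along the fingers, y is the line along which they close (so a half turn about z gives the same grasp; the last joint's range is limited). The gripper opens to 91 mm and grips with 3 to 60 N. Pads are 32 mm wide; open, the fingers measure 118 mm over their backs; the gripper's body (76 mm by 178 mm) begins 60 mm behind the grasp point.
Start: joints at [1.103, 0.32, 1.565, -0, 1.257, -0.02], TCP at [0.249, 0.518, 0.233] pointing down, gripper open.
Joint ranges: [-3.11, 3.11], [-0.84, 2.01], [0.21, 2.61], [-1.34, 4.49], [0.05, 2.63], [-2.56, 2.56]. Speed limits (rad/s): [2.57, 2.57, 3.14, 3.14, 3.14, 3.14].

## Interface

Orientations are given as [roll, pitch, yaw] about the fixed x, y, z axes, in that order (R = Rz(yaw) Ry(pitch) Rx(roll)).
In Python, from rig import ctrl gives the robot as it stands. The module is installed in compiled form; this text tells all that it offers.
- The arm moves only by the tool arm_command, never from a script. Its argument "deltas" is a list that holds one entry, the list of rows, each a list of 6 numbers: the shift along the tool's x, y, z in mm, then the turn, a rotation vector about the tool's x, y, z in degrees. In form: [[[tx, ty, tz, rx, ry, rz], ...]]. A call has 1 to 20 rows; each row is the pose to reach, as a shift and turn from the pose commanded when the call began, along the tool's axes at that moment; what a row does not reach only later rows make up. A row lasts 1/8 s, in which the tool goes at most 62.5 mm and 10.7 degrees, less where a joint would pass 70% of its speed; a pose out of reach is approached as far as the arm can. A call with a gripper value outside its range is refused whole. "gripper" is the gripper command: -1 is shut, 1 is fully open, values between are in proportion, set as the call begins (left out, the last holds). The fingers move at their own pace and stop on an object; the grip force is fixed at half the most. Time passes only in rows, so rows that repeat a pose let the fingers close. It gives the time, the measured TCP pose, the force, the opening and the grip force at its end, in the units of the state.
- ctrl.read_state(): the state, without advancing time (a new reading comes with each control period).
- ctrl.read_camera(name): name is "scene" or "top" or "wrist"; returns (picture, depth): 400x640x3 uint8, blue, green, red; 400x640 float32, m along the optical axis (not along the pixel's ray), 0 where there is no reading.
- ctrl.camera_params(name): a dict with "fx", "fy", "cx", "cy" (pixels), "extrinsics" (4x4, takes a point from camera to world coordinates). Camera axes: x right, y down, z forward; pixel columns grow to the right and rows downward; lengths in m; the calibration is good to about 2 mm. A picture is of the moment at which its call begins: read the wrist's pose just before it. camera_params takes no time and is no camera call; for the wrist camera it gives the pose at the moment of the call.
- ctrl.sign_off(): hands the job in; it is judged then, once.
The state is a dict: "time_s": time; "joints": joint angles; "qd": joint speeds; "joint_torque": joint torques, N m; "eef_pos": TCP position; "eef_rot": TCP orientation; "force": force on the tool from outside, world axes, zero at the start; "ft_torque": the same for the moment, N m; "opening": finger opening in m; "grip_force": force on a finger pad.
Only numpy, scipy, OpenCV 4.12 (cv2) and the standard library are available. Lean on these libraries where they do the work, as an engineer would, in place of code of your own. Each camera call takes 0.05 s, during which the arm holds its last target. There are 200 camera calls.

## Task

First start the dust extraction: press the push button on the grey control box fully down and let it come back up. Then take the wooden sweep by its handle and with it sweep the three stone offcuts along the bench until they lie wholly inside the three-sided offcut bay, without touching them with the robot. Finally stand the sweep upright on the bench outside the bay and let go of it; leave the other tools and things where they are.

Things in the scene. Friction and masses are not known exactly. Their poses are not given: they have to be found in the camera images.
- bay: Offcut bay fixed to the bench: plywood boards 50 mm high, 14 mm thick, at left, right and back; no floor. Inside 240 mm (x) by 150 mm (y). Origin: on the bench at the centre of the inside. Its open mouth is the line y = -75 mm of its frame; inner faces at x = +-120, y = +75 mm. The mouth faces the robot's right (world -y), turned up to 0.25 rad. A dark nozzle and hose stand behind it.
- sweep: Loose bench sweep, 300 g, standing upright: wooden block with rubber underside, 100 mm long (x), 34 thick (y), 50 high; upright pale handle on its middle, 36 mm (x) by 28 (y) in section, from 50 to 140 mm above the underside. Either long face pushes. Origin: centre of the underside, z up. It starts at world -y of the offcuts, its x within 0.7 rad of world x.
- sweep_grip (a point): Point on the axis of the sweep's handle, 110 mm above its underside: where to grip it from above, fingers closing along the sweep's y on the 28 mm thickness. Axes as the sweep's.
- offcut_long_mid (a point): Middle of the long stone offcut (stepped moulding, 80 mm by 40 mm, 34 mm high, 190 g, loose). The point is 16 mm above its underside as it lies at the start; x along its length. All three offcuts are the same pale stone and lie flat, turned any way.
- offcut_ell_mid (a point): Middle of the L-shaped stone offcut (66 mm by 56 mm overall, 34 mm high, 200 g, loose): a bar 66 mm by 28 mm on its -y side with a 30 mm by 28 mm foot on the +y side at its -x end. The point is 17 mm above its underside; no part is farther than 45 mm from it horizontally.
- offcut_lump_mid (a point): Middle of the block-shaped stone offcut (64 mm by 50 mm, 38 mm high with a rough top to 41 mm, 260 g, loose). The point is 19 mm above its underside; x along the 64 mm.
- start_top (a point): Centre of the top face of the black round push button (36 mm across, its top 24 mm above the box when up), on the grey control box (60 mm in x, 90 mm in y, 36 mm high, fixed to the bench). z up. The box may stand at either of two places beyond the offcuts; the tin has the other.
- start (a joint): Travel of that spring push button in m: 0 up, 0.008 fully down; fully down takes 4 N, and it springs back by itself.
- tin: Bystander: open metal tin, 68 mm across and 85 mm high, with pencils standing to 145 mm; loose. Origin: centre of the underside.
- mallet: Bystander: mason's mallet lying on the bench, 240 mm long, dark iron head 64 mm across, wooden handle; loose. Origin: on the bench under the handle, 60 mm from the head, which is towards its +x.
- chisel: Bystander: chisel lying to the right of the sweep, 220 mm long, 28 mm high, wooden handle to its -x; loose. Origin: under the joint of handle and blade.
- wide_chisel: Bystander: a like chisel, beyond the control box and the tin. Origin: under the joint of handle and blade.
- rosette: Bystander: carved round stone rosette, 90 mm across, 30 mm high; loose. Origin: centre of the underside.
Things that resemble listed ones, but are neither listed nor needed, are in the scene too. Leave any purple or yellow look-alike of the part that bears offcut_long_mid alone.

How it is judged:
On the way, in this order (a step that is already met when the one before it is completed fails the run):
1. the button is pressed fully down (over 6.5 of 8 mm) with the offcuts still in place (value of joint start above 0.0065 m and distance of each of offcut_long_mid, offcut_ell_mid, offcut_lump_mid from where it was at the start of the episode below 0.03 m), for 0.05 s.
2. the button has come back up (value of joint start below 0.002 m), for 0.05 s.
3. all three offcuts lie inside the bay (x of offcut_long_mid in the frame of bay between -0.105 and 0.105 m and y of offcut_long_mid in the frame of bay between -0.057 and 0.062 m and height (world z) of each of offcut_long_mid, offcut_ell_mid, offcut_lump_mid below 0.06 m and x of offcut_ell_mid in the frame of bay between -0.105 and 0.105 m and y of offcut_ell_mid in the frame of bay between -0.057 and 0.062 m and x of offcut_lump_mid in the frame of bay between -0.105 and 0.105 m and y of offcut_lump_mid in the frame of bay between -0.057 and 0.062 m), for 0.2 s.
At the end, for the whole second after the job is handed in: Each offcut's middle is 18 mm or more behind the bay's mouth line, 15 mm or more from its side boards, 13 mm from its back board and under 60 mm high; the sweep stands still and upright (within 0.1 rad) on the bench, its middle outside the bay; the button is up (under 2 mm) (all of step 3 and linear speed of sweep below 0.02 m/s and (y of sweep in the frame of bay below -0.075 m or y of sweep in the frame of bay above 0.089 m or x of sweep in the frame of bay below -0.134 m or x of sweep in the frame of bay above 0.134 m) and angle between sweep's own z axis and vertical below 0.1 rad and height (world z) of sweep below 0.008 m and value of joint start below 0.002 m); the robot touches nothing.
It fails at once if the robot itself touches an offcut (more than 0.5 N) (contact force between any of the fingers, the arm and offcut_long above 0.5 N or contact force between any of the fingers, the arm and offcut_ell above 0.5 N or contact force between any of the fingers, the arm and offcut_lump above 0.5 N).
It fails at once if a bystander (tin, mallet, chisels, rosette) is moved more than 30 mm (distance of any of tin, mallet, chisel, wide_chisel, rosette from where it was at the start of the episode above 0.03 m).
It also fails if it takes over 72 s, if anything falls off the work surface, if the arm or the gripper's body presses on something with over 40 N, if the wrist force passes 120 N, or if a joint passes its speed limit or range.

## Working session

There is one attempt and no reset: what is moved stays moved. The work goes in short steps, Python scripts to look and compute and a tool call to move; the robot and the scene stay as the last step left them, time stands still between calls to the robot, and variables do not carry over. Pictures are saved under pics/ and viewed, at most 10 in all, crops included, and the job is handed in when it is done.

Besides the shell and the picture viewer there is one more tool, called after "Request:" as a command line: name --argument value ..., lists and objects as JSON in quotes. arm_command: Moves the arm, as the interface text tells. Its arguments: {"type":"object","properties":{"deltas":{"type":"array"},"gripper":{"type":"number"}},"required":["deltas"]}

```bash
mkdir -p pics; cat > h.py <<'E'
import numpy as np, cv2
from rig import ctrl
def grab(name):
    P=ctrl.camera_params(name); im,d=ctrl.read_camera(name)
    np.savez('last_%s.npz'%name,im=im,d=d,T=P['extrinsics'],k=[P['fx'],P['fy'],P['cx'],P['cy']])
    return im,d,P
def load(name):
    z=np.load('last_%s.npz'%name); return z['im'],z['d'],z['T'],z['k']
def cloud(d,T,k):
    v,u=np.mgrid[:d.shape[0],:d.shape[1]]
    p=np.stack([(u-k[2])/k[0]*d,(v-k[3])/k[1]*d,d],-1)
    return p@T[:3,:3].T+T[:3,3]
def ray(u,v,z,T,k):
    r=T[:3,:3]@np.array([(u-k[2])/k[0],(v-k[3])/k[1],1]); c=T[:3,3]
    return c+r*(z-c[2])/r[2]
E
python3 - <<'E'
from h import *
print(ctrl.read_state(), ctrl.tips_ahead)
for n in('top','scene'):
    im,d,P=grab(n); cv2.imwrite('pics/%s0.png'%n,im); print(n,P)
E
```

```text
{'time_s': 0.0, 'joints': array([ 1.10300180e+00,  3.20279245e-01,  1.56572172e+00, -9.83548588e-06,
        1.25739257e+00, -1.99901415e-02]), 'qd': array([-0.00119013,  0.00115739,  0.00114034,  0.00038318,  0.00068899,
       -0.00089303]), 'joint_torque': array([-1.22574693e-03, -4.12453866e+01, -2.31970024e+01,  7.25435000e-02,
        4.56866424e-02, -1.18841376e-04]), 'eef_pos': array([0.24874163, 0.51786501, 0.23211096]), 'eef_rot': array([-3.13979195e+00, -2.66483668e-05,  2.69379129e+00]), 'force': array([ 0.51300055, -0.14653635,  0.39989762]), 'ft_torque': array([ 0.03952367,  0.00143261, -0.00573436]), 'grip_force': 0.0, 'opening': 0.09112293826585509} 0.019
top {'fx': 416.71706551079376, 'fy': 416.71706551079376, 'cx': 313.7580336650957, 'cy': 191.13643110234858, 'extrinsics': array([[ 0.01291568, -0.99519586,  0.09704833,  0.47221865],
       [-0.99977112, -0.0145083 , -0.01572291, -0.05117881],
       [ 0.01705538, -0.09682305, -0.99515547,  1.09146118],
       [ 0.        ,  0.        ,  0.        ,  1.        ]])}
scene {'fx': 496.54761869706016, 'fy': 496.54761869706016, 'cx': 326.3778437531985, 'cy': 189.5196743142916, 'extrinsics': array([[ 0.69217545,  0.39338729, -0.6050947 ,  1.27464345],
       [ 0.72157907, -0.39430448,  0.56907612, -0.72322371],
       [-0.01472424, -0.83052418, -0.55678791,  0.76410597],
       [ 0.        ,  0.        ,  0.        ,  1.        ]])}
```

View pics/top0.png

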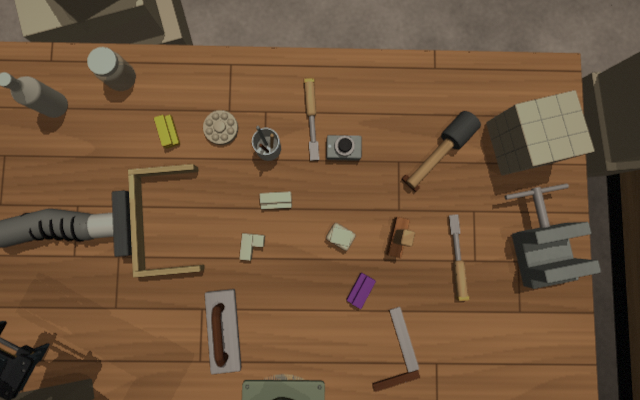

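View pics/scene0.png

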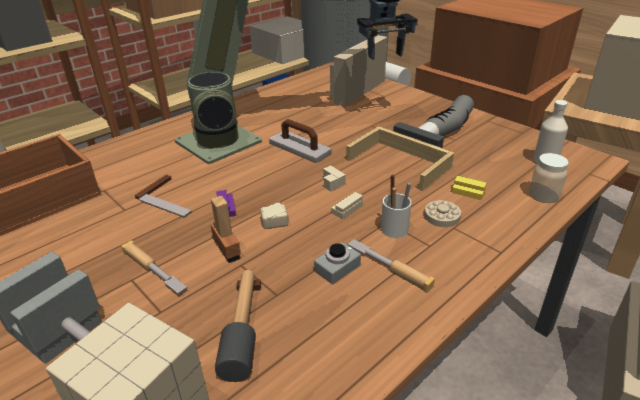

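The top view shows the bay at (165,222) with its mouth to the right, the long offcut at (276,201), ell at (251,246), lump at (341,237), and sweep at (400,238). The button is at (344,146), the tin at (266,145), and the purple (361,291) and yellow (167,130) look-alikes are to be left alone. Now I'll measure.

```bash
python3 - <<'E'
from h import *
im,d,T,k=load('top'); C=cloud(d,T,k)
def comp(n,u0,u1,v0,v1,zlo,zhi):
    s=C[v0:v1,u0:u1].reshape(-1,3); s=s[(s[:,2]>zlo)&(s[:,2]<zhi)]
    if len(s)<5: print(n,'few',len(s));return
    r=cv2.minAreaRect((s[:,:2]*1000).astype(np.float32))
    b=cv2.boxPoints(r)
    print(n,len(s),'c',np.round(r[0]),'size',np.round(r[1]),'ang',round(r[2],1),'z',np.round(np.percentile(s[:,2],[5,50,95])*1000),'bx',np.round(b).tolist())
z=C[300:310,300:340,2];print('bench z',np.nanmedian(z))
comp('long',255,297,186,216,.018,.06)
comp('ell',234,270,228,265,.018,.06)
comp('lump',322,360,220,254,.018,.06)
comp('block',382,418,212,264,.02,.056)
comp('handle',382,420,212,264,.11,.16)
comp('boxtop',322,365,132,164,.03,.045)
comp('button',322,365,132,164,.05,.08)
comp('tin',248,284,124,164,.05,.16)
comp('purple',342,380,270,312,.015,.06)
comp('chisel',445,475,210,305,.01,.06)
comp('mallet',400,485,105,195,.01,.09)
comp('bay L',130,198,160,178,.035,.06)
comp('bay R',130,204,262,280,.035,.06)
comp('bay B',126,146,165,280,.035,.06)
comp('plane',200,245,285,378,.01,.15)
comp('rosette',200,240,108,146,.01,.15)
comp('wide',300,322,75,164,.01,.15)
t=im[185:325,230:425]
cv2.imwrite('pics/crop.png',cv2.resize(t,None,fx=4,fy=4,interpolation=cv2.INTER_CUBIC))
E
```

```text
bench z 0.0004439045757275162
long 486 c [551.  31.] size [40. 80.] ang 3.9 z [19. 33. 37.] bx [[528.0, 69.0], [534.0, -10.0], [574.0, -8.0], [568.0, 72.0]]
ell 442 c [432.  88.] size [56. 66.] ang 85.1 z [31. 34. 38.] bx [[396.0, 63.0], [462.0, 57.0], [467.0, 113.0], [401.0, 118.0]]
lump 499 c [ 461. -137.] size [64. 50.] ang 60.7 z [33. 39. 44.] bx [[424.0, -152.0], [468.0, -177.0], [499.0, -121.0], [455.0, -96.0]]
block 448 c [ 461. -281.] size [ 35. 100.] ang 76.3 z [28. 50. 53.] bx [[409.0, -286.0], [505.0, -309.0], [514.0, -275.0], [417.0, -252.0]]
handle 230 c [ 461. -280.] size [28. 36.] ang 77.6 z [118. 140. 143.] bx [[441.0, -290.0], [476.0, -298.0], [482.0, -270.0], [447.0, -263.0]]
boxtop 474 c [ 691. -143.] size [89. 60.] ang 88.9 z [32. 36. 40.] bx [[660.0, -188.0], [721.0, -189.0], [723.0, -99.0], [662.0, -98.0]]
button 187 c [ 690. -141.] size [43. 45.] ang 47.1 z [50. 59. 63.] bx [[659.0, -142.0], [692.0, -172.0], [722.0, -140.0], [689.0, -110.0]]
tin 380 c [691.  54.] size [66. 66.] ang 70.3 z [ 53.  83. 139.] bx [[648.0, 34.0], [711.0, 12.0], [733.0, 74.0], [671.0,
[... 528 characters left out ...]
, [643.0, 237.0], [622.0, 395.0]]
bay R 488 c [377. 293.] size [ 37. 166.] ang 2.1 z [43. 50. 54.] bx [[356.0, 375.0], [362.0, 210.0], [399.0, 211.0], [393.0, 376.0]]
bay B 1072 c [491. 370.] size [269.  44.] ang 3.3 z [38. 50. 55.] bx [[355.0, 384.0], [358.0, 340.0], [626.0, 356.0], [624.0, 400.0]]
plane 2539 c [222. 157.] size [201.  76.] ang 6.7 z [19. 23. 89.] bx [[118.0, 183.0], [127.0, 107.0], [326.0, 131.0], [317.0, 206.0]]
rosette 937 c [741. 180.] size [89. 87.] ang 45.7 z [17. 23. 31.] bx [[679.0, 178.0], [741.0, 118.0], [804.0, 182.0], [741.0, 242.0]]
wide 679 c [767. -59.] size [218.  26.] ang 4.8 z [14. 22. 28.] bx [[658.0, -55.0], [660.0, -81.0], [877.0, -63.0], [875.0, -37.0]]
```

View pics/crop.png

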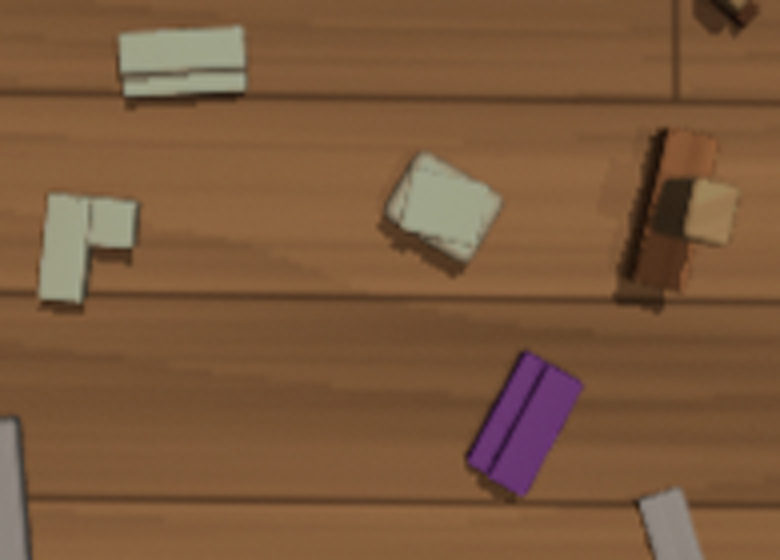

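The crop shows the pale stepped long offcut, the ell, the lump and the sweep (brown block, pale handle). The purple stepped piece is the decoy. All sizes match. Next come the bay frame and the move to the button.

```bash
cat >> h.py <<'E'
from scipy.spatial.transform import Rotation as Ro
def to(x,y,z,yaw):
    "delta (mm, deg) in tool axes to TCP x,y,z (mm) with tool down and given yaw (deg)"
    s=ctrl.read_state(); R=Ro.from_euler('xyz',s['eef_rot']); G=Ro.from_euler('xyz',[180,0,yaw],degrees=True)
    t=R.inv().apply(np.array([x,y,z])-s['eef_pos']*1000); r=(R.inv()*G).as_rotvec(degrees=True)
    print('to',(x,y,z,yaw),'delta',np.round(t,1),np.round(r,1))
def st():
    s=ctrl.read_state(); print('t',round(s['time_s'],2),np.round(s['eef_pos']*1000,1),np.round(np.degrees(s['eef_rot']),1),'F',np.round(s['force'],1),'open',round(s['opening']*1000,1),'g',round(s['grip_force'],1),'q',np.round(s['joints'],2))
E
python3 - <<'E'
from h import *
im,d,T,k=load('top'); C=cloud(d,T,k)
def line(n,u0,u1,v0,v1,zlo=.044,zhi=.056):
    s=C[v0:v1,u0:u1].reshape(-1,3); s=s[(s[:,2]>zlo)&(s[:,2]<zhi)][:,:2]*1000
    vx,vy,x0,y0=cv2.fitLine(s.astype(np.float32),cv2.DIST_HUBER,0,.01,.01).ravel()
    p=(s-[x0,y0]);print(n,len(s),'pt',x0,y0,'ang',np.degrees(np.arctan2(vy,vx)),'w',np.percentile(p@[-vy,vx],[2,98]),'len',np.percentile(p@[vx,vy],[0,100]))
line('L',148,200,162,176); line('R',148,206,262,278); line('B',128,144,185,260)
s=C[180:260,40:128].reshape(-1,3); s=s[s[:,2]>.02]; print('hose z',np.percentile(s[:,2],[50,98,100]),'min y',s[:,1].min())
st(); to(690,-142,110,167)
E
```

```text
L 269 pt 625.1365 292.5195 ang -84.01658 w [-6.55580412  7.41324092] len [-56.67293311  57.07454185]
R 307 pt 373.03024 273.3816 ang -84.08626 w [-6.96406124  6.62412447] len [-62.93348821  63.40138496]
B 564 pt 490.62643 379.60358 ang 5.656576 w [-7.34045183  8.73872006] len [-91.98941316  92.43832538]
hose z [0.06901137 0.0767982  1.09146118] min y -0.0511788055116058
t 0.1 [248.8 517.9 232.2] [-179.9   -0.   154.3] F [-0.9  0.1 -0.4] open 91.5 g 0.0 q [ 1.1   0.32  1.57 -0.    1.26 -0.02]
to (690, -142, 110, 167) delta [-683.5 -403.6  122.9] [ -0.1  -0.  -12.7]
```

Request:
arm_command --deltas '[[[-683.5, -403.6, 0, 0, 0, -12.7], [-683.5, -403.6, 0, 0, 0, -12.7], [-683.5, -403.6, 0, 0, 0, -12.7], [-683.5, -403.6, 0, 0, 0, -12.7], [-683.5, -403.6, 0, 0, 0, -12.7], [-683.5, -403.6, 0, 0, 0, -12.7], [-683.5, -403.6, 0, 0, 0, -12.7], [-683.5, -403.6, 0, 0, 0, -12.7], [-683.5, -403.6, 0, 0, 0, -12.7], [-683.5, -403.6, 0, 0, 0, -12.7], [-683.5, -403.6, 0, 0, 0, -12.7], [-683.5, -403.6, 0, 0, 0, -12.7], [-683.5, -403.6, 0, 0, 0, -12.7], [-683.5, -403.6, 0, 0, 0, -12.7], [-683.5, -403.6, 0, 0, 0, -12.7], [-683.5, -403.6, 0, 0, 0, -12.7], [-683.5, -403.6, 60, 0, 0, -12.7], [-683.5, -403.6, 122, 0, 0, -12.7], [-683.5, -403.6, 122, 0, 0, -12.7], [-683.5, -403.6, 122, 0, 0, -12.7]]]' --gripper -1

```text
time_s: 2.6
eef_pos: [0.6918, -0.1411, 0.1138]
eef_rot: [3.141, 0.004, 2.916]
force: [-0.2, 0.1, 1.6]
opening: 0.0006
grip_force: 0.0
```

```bash
python3 - <<'E'
from h import *
st(); to(690,-142,70.5,167)
E
```

```text
t 2.6 [ 691.8 -141.1  113.8] [180.    0.2 167.1] F [-0.2  0.1  1.6] open 0.6 g 0.0 q [-0.22  0.6   1.4   0.    1.14 -1.56]
to (690, -142, 70.5, 167) delta [ 1.8 -1.3 43.3] [0.  0.2 0.1]
```

Request:
arm_command --deltas '[[[0, 0, 20, 0, 0, 0], [0, 0, 30, 0, 0, 0], [0, 0, 34, 0, 0, 0], [0, 0, 37, 0, 0, 0], [0, 0, 39, 0, 0, 0], [0, 0, 40, 0, 0, 0], [0, 0, 40, 0, 0, 0], [0, 0, 40, 0, 0, 0]]]'

```text
time_s: 3.6
eef_pos: [0.6911, -0.1415, 0.0715]
eef_rot: [3.141, 0.002, 2.915]
force: [0.8, 0.3, 3.5]
opening: 0.0003
grip_force: 1.9
```

Request:
arm_command --deltas '[[[0, 0, 1, 0, 0, 0], [0, 0, 2, 0, 0, 0], [0, 0, 3, 0, 0, 0], [0, 0, 3, 0, 0, 0]]]'

```text
time_s: 4.1
eef_pos: [0.6911, -0.1415, 0.0711]
eef_rot: [3.141, 0.003, 2.915]
force: [-0.8, 1.5, 16.3]
opening: 0.0003
grip_force: 7.6
```

```bash
python3 - <<'E'
from h import *
to(461,-280.5,200,167)
E
```

```text
to (461, -280.5, 200, 167) delta [ 192.7 -187.1 -129.6] [0.  0.2 0. ]
```

Request:
arm_command --deltas '[[[0, 0, -50, 0, 0, 0], [0, 0, -100, 0, 0, 0], [0, 0, -132, 0, 0, 0], [192.7, -187.1, -132, 0, 0, 0], [192.7, -187.1, -132, 0, 0, 0], [192.7, -187.1, -132, 0, 0, 0], [192.7, -187.1, -132, 0, 0, 0], [192.7, -187.1, -132, 0, 0, 0], [192.7, -187.1, -132, 0, 0, 0], [192.7, -187.1, -132, 0, 0, 0]]]' --gripper 1

```text
time_s: 5.35
eef_pos: [0.4617, -0.2801, 0.1997]
eef_rot: [3.141, 0.0, 2.916]
force: [-0.7, -0.3, -0.2]
opening: 0.0909
grip_force: 0.0
```

```bash
python3 - <<'E'
from h import *
st()
im,d,P=grab('top'); T=P['extrinsics'];k=[P['fx'],P['fy'],P['cx'],P['cy']]
im,d,P=grab('wrist'); T=P['extrinsics'];k=[P['fx'],P['fy'],P['cx'],P['cy']]
C=cloud(d,T,k).reshape(-1,3)*1000
for lo,hi in((134,146),(45,54)):
    m=(abs(C[:,2]-(lo+hi)/2)<(hi-lo)/2)&(np.hypot(C[:,0]-461,C[:,1]+281)<70); s=C[m]
    if len(s)>9: r=cv2.minAreaRect(s[:,:2].astype(np.float32)); print(len(s),r,s[:,2].mean())
to(461,-280.5,110,167)
E
```

```text
t 5.35 [ 461.7 -280.1  199.7] [180.    0.  167.1] F [-0.7 -0.3 -0.2] open 90.9 g 0.0 q [-0.57  0.29  1.7   0.    1.16 -1.91]
1876 ((462.895751953125, -283.01312255859375), (27.771467208862305, 35.4530143737793), 76.12953186035156) 139.76632437762186
1336 ((437.8194885253906, -277.0491638183594), (34.00379180908203, 47.6728630065918), 76.1018295288086) 49.982300834530236
to (461, -280.5, 110, 167) delta [ 0.7 -0.8 89.6] [ 0.  -0.   0.1]
```

Request:
arm_command --deltas '[[[0, -2, 50, 0, 0, 0.8], [0, -2, 85, 0, 0, 0.8], [0, -2, 90, 0, 0, 0.8], [0, -2, 90, 0, 0, 0.8]]]'

```text
time_s: 5.95
eef_pos: [0.4612, -0.2825, 0.1105]
eef_rot: [-3.141, 0.001, 2.902]
force: [0.7, -1.0, 0.5]
opening: 0.0914
grip_force: 0.0
```

Request:
arm_command --deltas '[[[0, 0, 0, 0, 0, 0], [0, 0, 0, 0, 0, 0], [0, 0, 0, 0, 0, 0], [0, 0, 0, 0, 0, 0], [0, 0, 0, 0, 0, 0]]]' --gripper -1

```text
time_s: 6.58
eef_pos: [0.4601, -0.2825, 0.11]
eef_rot: [3.142, 0.0, 2.901]
force: [-0.4, -0.4, -0.0]
opening: 0.0439
grip_force: 0.0
```

```bash
python3 - <<'E'
from h import *
st()
E
```

```text
t 6.58 [ 460.1 -282.5  110. ] [180.    0.  166.2] F [-0.4 -0.4 -0. ] open 43.9 g 0.0 q [-0.57  0.37  1.82  0.    0.95 -1.9 ]
```

Request:
arm_command --deltas '[[[0, 0, 0, 0, 0, 0], [0, 0, 0, 0, 0, 0], [0, 0, 0, 0, 0, 0], [0, 0, 0, 0, 0, 0], [0, 0, -10, 0, 0, 0], [0, 0, -35, 0, 0, 0], [0, 0, -65, 0, 0, 0], [0, 0, -65, 0, 0, 0]]]'

```text
time_s: 7.58
eef_pos: [0.4614, -0.2833, 0.1772]
eef_rot: [-3.14, 0.005, 2.901]
force: [0.2, -0.5, -2.7]
opening: 0.0277
grip_force: 30.0
```

```bash
python3 - <<'E'
from h import *
st(); to(437,15,175,178)
E
```

```text
t 7.58 [ 461.4 -283.3  177.2] [-179.9    0.3  166.2] F [ 0.2 -0.5 -2.7] open 27.7 g 30.0 q [-0.57  0.31  1.73  0.    1.1  -1.9 ]
to (437, 15, 175, 178) delta [ 94.7 284.    1.2] [ -0.1   0.3 -11.8]
```

Gripped and lifted. Move behind the ell and lower.

Request:
arm_command --deltas '[[[94.7, 284, 0, 0, 0, -11.8], [94.7, 284, 0, 0, 0, -11.8], [94.7, 284, 0, 0, 0, -11.8], [94.7, 284, 0, 0, 0, -11.8], [94.7, 284, 0, 0, 0, -11.8], [94.7, 284, 0, 0, 0, -11.8], [94.7, 284, 0, 0, 0, -11.8], [94.7, 284, 30, 0, 0, -11.8], [94.7, 284, 55, 0, 0, -11.8], [94.7, 284, 63, 0, 0, -11.8], [94.7, 284, 63, 0, 0, -11.8], [94.7, 284, 63, 0, 0, -11.8]]]'

```text
time_s: 9.07
eef_pos: [0.4365, 0.0155, 0.1127]
eef_rot: [3.141, 0.002, 3.107]
force: [0.2, 0.2, -2.4]
opening: 0.0278
grip_force: 30.0
```

```bash
python3 - <<'E'
from h import *
st(); to(442,160,112,178); to(446,272,112,178)
E
```

```text
t 9.07 [436.5  15.5 112.7] [1.80e+02 1.00e-01 1.78e+02] F [ 0.2  0.2 -2.4] open 27.8 g 30.0 q [ 0.01  0.23  2.04  0.    0.87 -1.53]
to (442, 160, 112, 178) delta [ -0.5 144.6   0.7] [ 0.   0.1 -0. ]
to (446, 272, 112, 178) delta [ -0.5 256.7   0.7] [ 0.   0.1 -0. ]
```

Request:
arm_command --deltas '[[[0, 12, 0.7, 0, 0, 0], [0, 22, 0.7, 0, 0, 0], [0, 32, 0.7, 0, 0, 0], [0, 44, 0.7, 0, 0, 0], [0, 56, 0.7, 0, 0, 0], [0, 68, 0.7, 0, 0, 0], [0, 80, 0.7, 0, 0, 0], [0, 92, 0.7, 0, 0, 0], [0, 104, 0.7, 0, 0, 0], [0, 116, 0.7, 0, 0, 0], [0, 128, 0.7, 0, 0, 0], [0, 138, 0.7, 0, 0, 0], [0, 145, 0.7, 0, 0, 0], [0, 145, 0.7, 0, 0, 0]]]'

```text
time_s: 10.82
eef_pos: [0.4407, 0.1615, 0.1112]
eef_rot: [3.141, 0.0, 3.108]
force: [0.2, 0.3, -3.2]
opening: 0.0281
grip_force: 30.0
```

```bash
cat >> h.py <<'E'
def stones(name='top'):
    im,d,P=grab(name); T=P['extrinsics'];k=[P['fx'],P['fy'],P['cx'],P['cy']]
    C=cloud(d,T,k)*1000; h=cv2.cvtColor(im,cv2.COLOR_BGR2HSV)
    m=((C[...,2]>20)&(C[...,2]<45)&(h[...,1]<75)&(h[...,2]>90)&(C[...,0]>340)&(C[...,0]<640)&(C[...,1]>-220)&(C[...,1]<345)).astype(np.uint8)
    n,l,s,_=cv2.connectedComponentsWithStats(m)
    for i in range(1,n):
        if s[i,4]<60: continue
        p=C[l==i][:,:2]; r=cv2.minAreaRect(p.astype(np.float32)); c=np.array(r[0]); 
        print('px',s[i,4],'world',np.round(c),'bay',np.round([c@[.9947,.103]-525.6,c@[-.103,.9947]-245]),'size',np.round(r[1]),'ang',round(r[2]))
    return im
E
python3 - <<'E'
from h import *
st(); im=stones(); cv2.imwrite('pics/a.png',im[140:300,100:380].repeat(2,0).repeat(2,1))
to(446,272,112,178)
E
```

```text
t 10.82 [440.7 161.5 111.2] [180.    0.  178.1] F [ 0.2  0.3 -3.2] open 28.1 g 30.0 q [ 0.33  0.28  1.98  0.    0.89 -1.21]
px 422 world [551.  30.] bay [  26. -272.] size [39. 78.] ang 4
px 440 world [ 462. -137.] bay [ -80. -429.] size [61. 48.] ang 62
to (446, 272, 112, 178) delta [ -1.6 111.   -0.8] [ 0.  -0.   0.1]
```

View pics/a.png

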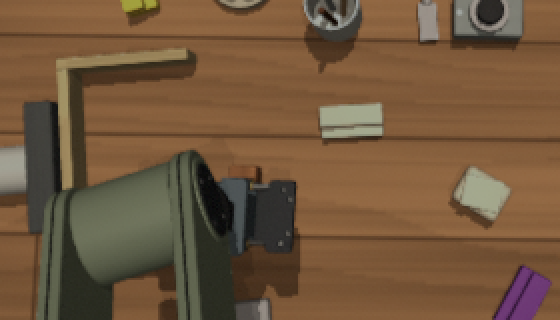

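The arm hides the ell from the top camera, so I'll try the scene and wrist views.

```bash
python3 - <<'E'
from h import *
a=stones('scene'); print('w'); b=stones('wrist'); cv2.imwrite('pics/b.png',np.hstack([a[80:330,200:500],cv2.resize(b,(400,250))]))
E
```

```text
px 128 world [439. 217.] bay [-67. -74.] size [40. 63.] ang 88
px 309 world [556.  27.] bay [  30. -276.] size [81. 39.] ang 89
px 421 world [ 462. -141.] bay [ -80. -433.] size [62. 52.] ang 61
w
px 3212 world [436. 208.] bay [-71. -83.] size [55. 64.] ang 88
px 292 world [541.   5.] bay [  13. -296.] size [31. 15.] ang 88
px 217 world [551.   8.] bay [  24. -294.] size [ 6. 38.] ang 2
```

View pics/b.png

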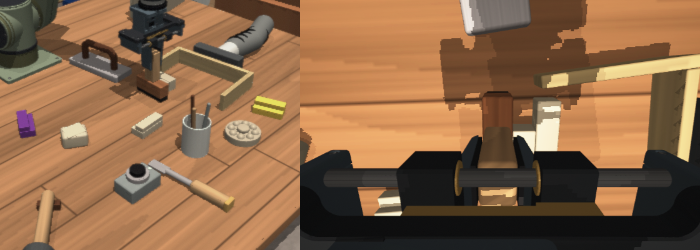

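The wrist view shows the ell unrotated against the sweep face, 16 mm clear of the right board. Push on.

Request:
arm_command --deltas '[[[0, 12, 0, 0, 0, 0], [0, 24, 0, 0, 0, 0], [0, 36, 0, 0, 0, 0], [0, 48, 0, 0, 0, 0], [0, 60, 0, 0, 0, 0], [0, 72, 0, 0, 0, 0], [0, 84, 0, 0, 0, 0], [0, 94, 0, 0, 0, 0], [0, 102, 0, 0, 0, 0], [0, 108, 0, 0, 0, 0], [0, 111, 0, 0, 0, 0], [0, 111, 0, 0, 0, 0], [0, 100, 0, 0, 0, 0], [0, 80, 0, 0, 0, 0], [0, 80, -30, 0, 0, 0], [0, 80, -65, 0, 0, 0], [0, 80, -65, 0, 0, 0]]]'

```text
time_s: 13.1
eef_pos: [0.4449, 0.2402, 0.1787]
eef_rot: [3.139, 0.006, 3.106]
force: [0.1, -0.2, -2.9]
opening: 0.0278
grip_force: 30.0
```

```bash
python3 - <<'E'
from h import *
st(); print('w'); stones('wrist')
to(551,-60,175,177)
to(551,-60,175,180)
E
```

```text
t 13.1 [444.9 240.2 178.7] [179.8   0.3 178. ] F [ 0.1 -0.2 -2.9] open 27.8 g 30.0 q [ 0.47  0.25  1.81 -0.    1.08 -1.06]
w
px 2662 world [440. 317.] bay [-55.  25.] size [55. 65.] ang 89
px 834 world [565.  34.] bay [  40. -269.] size [69. 19.] ang 90
to (551, -60, 175, 177) delta [-117.8 -295.8    1.8] [0.  0.1 1. ]
to (551, -60, 175, 180) delta [-117.8 -295.8    1.8] [ 0.   0.1 -2. ]
```

Request:
arm_command --deltas '[[[-117, -281, 0, 0, 0, -2], [-117, -281, 0, 0, 0, -2], [-117, -281, 0, 0, 0, -2], [-117, -281, 0, 0, 0, -2], [-117, -281, 0, 0, 0, -2], [-117, -281, 0, 0, 0, -2], [-117, -281, 0, 0, 0, -2], [-117, -281, 30, 0, 0, -2], [-117, -281, 55, 0, 0, -2], [-117, -281, 64, 0, 0, -2], [-117, -281, 64, 0, 0, -2], [-117, -281, 64, 0, 0, -2]]]'

```text
time_s: 14.65
eef_pos: [0.5513, -0.0438, 0.1131]
eef_rot: [-3.142, 0.002, -3.14]
force: [0.4, 0.6, -2.6]
opening: 0.028
grip_force: 30.0
```

```bash
python3 - <<'E'
from h import *
st(); print('w'); stones('wrist')
to(552,170,112,180)
E
```

```text
t 14.65 [551.3 -43.8 113.1] [-1.800e+02  1.000e-01 -1.799e+02] F [ 0.4  0.6 -2.6] open 28.0 g 30.0 q [-0.1   0.39  1.79  0.    0.96 -1.67]
w
px 5996 world [ 463. -139.] bay [ -79. -431.] size [61. 49.] ang 62
px 792 world [538.  27.] bay [  13. -273.] size [13. 78.] ang 7
px 2979 world [560.  29.] bay [  35. -274.] size [25. 79.] ang 4
to (552, 170, 112, 180) delta [ -0.9 213.9   1.2] [-0.   0.1  0.1]
```

Request:
arm_command --deltas '[[[0, 10, 1, 0, 0, 0], [0, 20, 1, 0, 0, 0], [0, 30, 1, 0, 0, 0], [0, 42, 1, 0, 0, 0], [0, 54, 1, 0, 0, 0], [0, 66, 1, 0, 0, 0], [0, 78, 1, 0, 0, 0], [0, 90, 1, 0, 0, 0], [0, 102, 1, 0, 0, 0], [0, 114, 1, 0, 0, 0], [0, 126, 1, 0, 0, 0], [0, 138, 1, 0, 0, 0], [0, 150, 1, 0, 0, 0], [0, 162, 1, 0, 0, 0], [0, 174, 1, 0, 0, 0], [0, 186, 1, 0, 0, 0], [0, 198, 1, 0, 0, 0], [0, 206, 1, 0, 0, 0], [0, 210, 1, 0, 0, 0], [0, 210, 1, 0, 0, 0]]]'

```text
time_s: 17.2
eef_pos: [0.5505, 0.1663, 0.1112]
eef_rot: [3.141, 0.0, -3.141]
force: [-0.8, -0.1, -3.1]
opening: 0.0277
grip_force: 30.0
```

```bash
python3 - <<'E'
from h import *
st(); print('w'); stones('wrist')
to(552,272,112,180)
E
```

```text
t 17.2 [550.5 166.3 111.2] [ 180.    0. -180.] F [-0.8 -0.1 -3.1] open 27.7 g 30.0 q [ 0.27  0.42  1.74  0.    0.98 -1.3 ]
w
px 6122 world [440. 317.] bay [-55.  25.] size [56. 64.] ang 90
px 743 world [542. 225.] bay [ 37. -77.] size [13. 76.] ang 0
px 2502 world [562. 224.] bay [ 56. -80.] size [25. 77.] ang 0
to (552, 272, 112, 180) delta [ -1.5 105.9  -0.7] [0. 0. 0.]
```

Request:
arm_command --deltas '[[[0, 12, 0, 0, 0, 0], [0, 24, 0, 0, 0, 0], [0, 36, 0, 0, 0, 0], [0, 48, 0, 0, 0, 0], [0, 60, 0, 0, 0, 0], [0, 72, 0, 0, 0, 0], [0, 84, 0, 0, 0, 0], [0, 94, 0, 0, 0, 0], [0, 102, 0, 0, 0, 0], [0, 105, 0, 0, 0, 0], [0, 105, 0, 0, 0, 0], [0, 90, 0, 0, 0, 0], [0, 70, 0, 0, 0, 0], [0, 70, -30, 0, 0, 0], [0, 70, -65, 0, 0, 0], [0, 70, -65, 0, 0, 0]]]'

```text
time_s: 19.25
eef_pos: [0.5523, 0.235, 0.1791]
eef_rot: [3.139, 0.006, 3.141]
force: [0.7, 0.2, -3.1]
opening: 0.028
grip_force: 30.0
```

```bash
python3 - <<'E'
from h import *
st(); print('w'); stones('wrist')
to(458,-215,175,176)
E
```

```text
t 19.25 [552.3 235.  179.1] [179.9   0.4 180. ] F [ 0.7  0.2 -3.1] open 28.0 g 30.0 q [ 0.38  0.39  1.59 -0.    1.15 -1.19]
w
px 3259 world [440. 318.] bay [-55.  25.] size [54. 65.] ang 89
px 422 world [542. 317.] bay [46. 14.] size [14. 56.] ang 2
px 1444 world [562. 317.] bay [66. 12.] size [56. 25.] ang 89
to (458, -215, 175, 176) delta [  92.7 -449.8    1.5] [0.  0.1 4. ]
```

Request:
arm_command --deltas '[[[88, -447, 0, 0, 0, 0], [88, -447, 0, 0, 0, 0], [88, -447, 0, 0, 0, 0], [88, -447, 0, 0, 0, 0], [88, -447, 0, 0, 0, 0], [88, -447, 0, 0, 0, 0], [88, -447, 0, 0, 0, 0], [88, -447, 0, 0, 0, 0], [88, -447, 0, 0, 0, 0], [88, -447, 0, 0, 0, 0], [88, -447, 30, 0, 0, 0], [88, -447, 55, 0, 0, 0], [88, -447, 64, 0, 0, 0], [88, -447, 64, 0, 0, 0], [88, -447, 64, 0, 0, 0]]]'

```text
time_s: 21.18
eef_pos: [0.4637, -0.2111, 0.1132]
eef_rot: [-3.141, 0.002, -3.14]
force: [0.9, 0.0, -2.5]
opening: 0.0277
grip_force: 30.0
```

```bash
python3 - <<'E'
from h import *
st(); print('w'); stones('wrist')
to(464,0,112,180)
E
```

```text
t 21.18 [ 463.7 -211.1  113.2] [-1.800e+02  1.000e-01 -1.799e+02] F [ 0.9  0.  -2.5] open 27.7 g 30.0 q [-0.45  0.33  1.89  0.    0.92 -2.02]
w
px 185 world [ 436. -147.] bay [-107. -436.] size [ 8. 17.] ang 3
px 3356 world [ 467. -139.] bay [ -75. -432.] size [40. 71.] ang 2
to (464, 0, 112, 180) delta [ -0.6 211.2   1.1] [-0.   0.1  0.1]
```

Request:
arm_command --deltas '[[[0, 10, 1, 0, 0, 0], [0, 18, 1, 0, 0, 0], [0, 26, 1, 0, 0, 0], [0, 34, 1, 0, 0, 0], [0, 42, 1, 0, 0, 0], [0, 50, 1, 0, 0, 0], [0, 60, 1, 0, 0, 0], [0, 70, 1, 0, 0, 0], [0, 80, 1, 0, 0, 0], [0, 90, 1, 0, 0, 0], [0, 100, 1, 0, 0, 0], [0, 112, 1, 0, 0, 0], [0, 124, 1, 0, 0, 0], [0, 136, 1, 0, 0, 0], [0, 148, 1, 0, 0, 0], [0, 160, 1, 0, 0, 0], [0, 172, 1, 0, 0, 0], [0, 184, 1, 0, 0, 0], [0, 194, 1, 0, 0, 0], [0, 200, 1, 0, 0, 0]]]'

```text
time_s: 23.72
eef_pos: [0.4626, -0.0105, 0.1112]
eef_rot: [3.141, -0.0, -3.14]
force: [0.3, -2.9, -3.5]
opening: 0.028
grip_force: 30.0
```

```bash
python3 - <<'E'
from h import *
st(); print('w'); stones('wrist'); print('s'); stones('scene')
to(464,205,112,180)
E
```

```text
t 23.73 [462.6 -10.5 111.2] [ 180.    -0.  -179.9] F [ 0.3 -2.9 -3.5] open 28.0 g 30.0 q [-0.05  0.27  1.99  0.    0.89 -1.62]
w
px 256 world [426.  48.] bay [ -97. -241.] size [12. 20.] ang 23
px 165 world [425.  19.] bay [-101. -269.] size [ 8. 17.] ang 13
px 378 world [431.  56.] bay [ -91. -233.] size [24. 18.] ang 85
px 1347 world [458.  39.] bay [ -66. -253.] size [20. 61.] ang 4
s
px 248 world [440. 314.] bay [-55.  22.] size [61. 69.] ang 90
px 182 world [555. 315.] bay [59. 12.] size [59. 41.] ang 88
px 146 world [455.  51.] bay [ -68. -241.] size [32. 52.] ang 47
to (464, 205, 112, 180) delta [ -1.5 215.3  -0.5] [0.  0.  0.1]
```

Request:
arm_command --deltas '[[[0, 12, 0, 0, 0, 0], [-1, 24, 0, 0, 0, 0], [-2, 36, 0, 0, 0, 0], [-3, 48, 0, 0, 0, 0], [-4, 60, 0, 0, 0, 0], [-5, 72, 0, 0, 0, 0], [-6, 84, 0, 0, 0, 0], [-7, 96, 0, 0, 0, 0], [-8, 108, 0, 0, 0, 0], [-9, 120, 0, 0, 0, 0], [-10, 132, 0, 0, 0, 0], [-10, 140, 0, 0, 0, 0], [-10, 145, 0, 0, 0, 0], [-10, 145, 0, 0, 0, 0]]]'

```text
time_s: 25.58
eef_pos: [0.4726, 0.1346, 0.1112]
eef_rot: [3.14, 0.0, -3.141]
force: [-0.5, 0.4, -2.7]
opening: 0.0276
grip_force: 30.0
```

```bash
python3 - <<'E'
from h import *
st(); print('w'); b=stones('wrist'); cv2.imwrite('pics/c.png',b)
E
```

```text
t 25.57 [472.6 134.6 111.2] [ 179.9    0.  -180. ] F [-0.5  0.4 -2.7] open 27.6 g 30.0 q [ 0.25  0.31  1.93  0.    0.91 -1.32]
w
px 4667 world [440. 317.] bay [-55.  25.] size [56. 65.] ang 89
px 1058 world [439. 188.] bay [ -69. -103.] size [21. 49.] ang 1
px 186 world [435. 167.] bay [ -76. -124.] size [ 7. 22.] ang 16
px 1323 world [468. 184.] bay [ -42. -110.] size [20. 61.] ang 3
px 914 world [562. 303.] bay [65. -1.] size [25. 30.] ang 0
```

View pics/c.png

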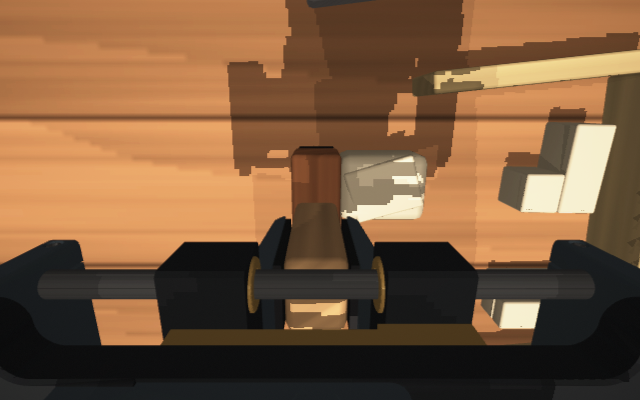

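The lump sits flush on the face at (383,185), well clear of the board end (425,82). Finish the push, then back off.

Request:
arm_command --deltas '[[[0, 12, 0, 0, 0, 0], [0, 24, 0, 0, 0, 0], [0, 36, 0, 0, 0, 0], [0, 48, 0, 0, 0, 0], [0, 60, 0, 0, 0, 0], [0, 70, 0, 0, 0, 0], [0, 76, 0, 0, 0, 0], [0, 78, 0, 0, 0, 0], [0, 78, 0, 0, 0, 0], [0, 65, 0, 0, 0, 0], [0, 30, 0, 0, 0, 0], [0, 0, 0, 0, 0, 0], [0, -15, 0, 0, 0, 0], [0, -15, 0, 0, 0, 0]]]'

```text
time_s: 27.38
eef_pos: [0.4728, 0.1181, 0.1115]
eef_rot: [3.141, 0.001, 3.14]
force: [0.7, -0.6, -2.2]
opening: 0.0281
grip_force: 30.0
```

```bash
python3 - <<'E'
from h import *
st(); print('w'); stones('wrist'); print('s'); stones('scene')
E
```

```text
t 27.38 [472.8 118.1 111.5] [180.    0.  179.9] F [ 0.7 -0.6 -2.2] open 28.1 g 30.0 q [ 0.22  0.3   1.94  0.    0.9  -1.35]
w
px 9307 world [443. 288.] bay [-55.  -4.] size [ 66. 119.] ang 5
px 402 world [562. 295.] bay [64. -9.] size [25. 13.] ang 1
s
px 488 world [443. 285.] bay [-55.  -7.] size [ 68. 121.] ang 5
px 178 world [556. 315.] bay [59. 11.] size [61. 41.] ang 87
```

Request:
arm_command --deltas '[[[0, 0, 1, 0, 0, 0], [0, 0, 1.5, 0, 0, 0], [0, 0, 1.5, 0, 0, 0], [0, 0, 1.5, 0, 0, 0]]]'

```text
time_s: 27.98
eef_pos: [0.4727, 0.1193, 0.1099]
eef_rot: [3.141, 0.0, -3.141]
force: [-0.1, 1.2, -0.1]
opening: 0.0278
grip_force: 30.0
```

Request:
arm_command --deltas '[[[0, 0, 0, 0, 0, 0], [0, 0, 0, 0, 0, 0], [0, 0, 0, 0, 0, 0], [0, 0, 0, 0, 0, 0], [0, 0, 0, 0, 0, 0], [0, 0, 0, 0, 0, 0], [0, 0, -20, 0, 0, 0], [0, 0, -60, 0, 0, 0], [0, 0, -120, 0, 0, 0], [0, -150, -160, 0, 0, 0], [0, -300, -160, 0, 0, 0], [0, -300, -160, 0, 0, 0], [0, -300, -160, 0, 0, 0], [0, -300, -160, 0, 0, 0], [0, -300, -160, 0, 0, 0], [0, -300, -160, 0, 0, 0]]]' --gripper 1

```text
time_s: 29.98
eef_pos: [0.4725, -0.1807, 0.2694]
eef_rot: [3.141, -0.001, -3.141]
force: [-0.5, 0.9, 0.2]
opening: 0.0911
grip_force: 0.0
```

```bash
python3 - <<'E'
from h import *
st(); im=stones('top'); cv2.imwrite('pics/d.png',im)
E
```

```text
t 29.98 [ 472.5 -180.7  269.4] [ 179.9   -0.  -180. ] F [-0.5  0.9  0.2] open 91.1 g 0.0 q [-0.39  0.19  1.65  0.    1.3  -1.96]
px 315 world [554. 317.] bay [58. 14.] size [38. 55.] ang 1
px 843 world [443. 288.] bay [-56.  -4.] size [ 64. 118.] ang 6
```

View pics/d.png

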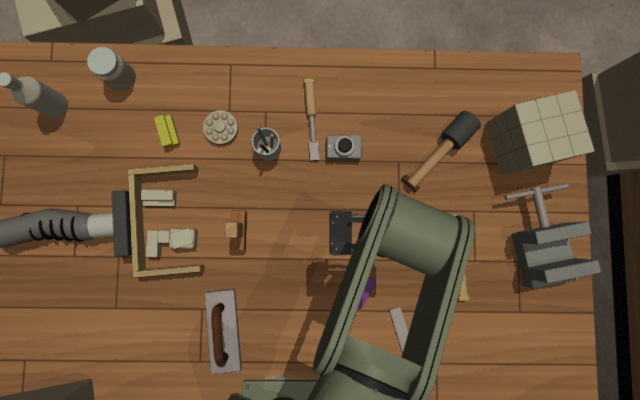

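The long offcut (158,198), ell (157,242) and lump (182,239) all lie inside the bay. The sweep stands upright at (237,230), outside the mouth. The bystanders haven't moved and the arm is clear of everything.

```bash
python3 -c "from rig import ctrl; print(ctrl.sign_off())"
```

```text
the job is handed in; nothing more can be done
None
```

I pressed the button to its stop and released it, swept all three offcuts into the bay, stood the sweep upright outside the mouth and let go; the job was handed in at about 30 s, with no verdict returned.

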